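# Clear the root slicer's catch tray and hang up the ear defenders

## Robot

A 6-joint arm with a two-finger parallel gripper is mounted at the origin on the work surface. World frame = base frame: x ahead of the robot, y to its left, z up, the work surface at z = 0. Lengths are in m, angles in rad, forces in N, time in s.
With the tool pointing down it reaches from about 0.35 to 0.975 m from the base axis. Payload 4.9 kg.
Tool frame: the origin (TCP) lies at the very end of the fingers, on their centre line; the grasp point (between the pads) lies 19 mm behind it; z points along the fingers, y is the line along which they close (so a half turn about z gives the same grasp; the last joint's range is limited). The gripper opens to 85 mm and grips with 20 to 120 N. Pads are 22 mm wide; open, the fingers measure 114 mm over their backs; the gripper's body (76 mm by 85 mm) begins 54 mm behind the grasp point. The pads swing forward as they close: fully open they stand 13 mm farther back than shut.
Start: joints at [1.095, 0.053, 1.613, -0, 1.476, -0.119], TCP at [0.218, 0.586, 0.231] pointing down, gripper open.
Joint ranges: [-3.01, 3.01], [-1.01, 2.22], [0.06, 2.58], [-1.02, 4.17], [0.09, 2.62], [-3.14, 3.14]. Speed limits (rad/s): [2.57, 2.57, 3.14, 3.14, 3.14, 3.14].

## Interface

Orientations are given as a unit quaternion [w, x, y, z].
In Python, from plant import manip gives the robot as it stands.
- The arm moves only by the tool send_rows, never from a script. Its argument "increments" is a list of rows, each an object of numbers: "claw": the closure, from -1 (fully open) to 1 (shut); "dx", "dy", "dz": the shift along the tool's x, y, z in units of 0.5 m (1.0 is 0.5 m); "yaw": the turn about the tool's z in units of 1.5 rad (1.0 is 1.5 rad). A call has 1 to 20 rows; each row is the pose to reach, as a shift and turn from the pose commanded when the call began, along the tool's axes at that moment; what a row does not reach only later rows make up. A row lasts 1/8 s, in which the tool goes at most 62.5 mm and 10.7 degrees, less where a joint would pass 70% of its speed; a pose out of reach is approached as far as the arm can. A call with a number of a shift or a turn outside -1 to 1 is refused whole. A call with a gripper value outside its range is refused whole. The fingers move at their own pace and stop on an object; the grip force is fixed at half the most. Time passes only in rows, so rows that repeat a pose let the fingers close. It gives the time, the measured TCP pose, the force, the opening and the grip force at its end, in the units of the state.
- manip.state(): the state, without advancing time (a new reading comes with each control period).
- manip.grab_frame(name): name is "scene" or "top" or "wrist"; returns the picture (384x512x3 uint8, red, green, blue); there is no depth.
- manip.camera_params(name): a dict with "camera_matrix" (3x3 intrinsics, pixels), "k1" (the pictures are not rectified: a ray, as slopes to the right and down, at radius r is drawn at 1 + k1 r^2 times it, then the intrinsics apply), "extrinsics" (4x4, takes a point from world to camera coordinates); the wrist camera has in their place "tool_from_camera" (4x4, takes a point from camera to tool coordinates, whose origin is the TCP and whose axes are the flange's). Camera axes: x right, y down, z forward; pixel columns grow to the right and rows downward; lengths in m; the calibration is good to about 2 mm. A picture is of the moment at which its call begins: read the wrist's pose just before it. camera_params takes no time and is no camera call.
- manip.job_done(): hands the job in; it is judged then, once.
The state is a dict: "time": time; "joint_pos": joint angles; "joint_vel": joint speeds; "joint_efforts": joint torques, N m; "tool_pos": TCP position; "tool_rot": TCP orientation; "contact_force": force on the tool from outside, world axes, zero at the start; "ft_torque": the same for the moment, N m; "gripper_width": opening from 0.0 (shut) to 1.0 (fully open); "grasp_force": force on a finger pad.
Only numpy, scipy, OpenCV 4.12 (cv2) and the standard library are available. Lean on these libraries where they do the work, as an engineer would, in place of code of your own. Each camera call takes 0.05 s, during which the arm holds its last target. There are 200 camera calls.

## Task

The ear defenders were left standing in the slicer's catch tray over one of the slices: first hang them astride the tool rail, on the free stretch between the bare post and the hanging spanner, headband resting on the bar and a cup on each side. Then put both round root slices from the tray into the white basket. Leave the tapered offcut stub and the bolt in the tray, and the whetstone under the rail, where they are.

Things in the scene. Friction and masses are not known exactly. Their poses are not given: they have to be found in the camera images.
- ear_defenders: Grey and black ear defenders (U-shaped headband, two cups), 0.15 to 0.3 kg, standing on their cups in the tray. Origin: midway between the cups, level with their undersides; z up, x cup to cup, y along the band's width. 150 mm tall, 165 mm over the cups; cups 70 mm tall, 58 mm along y, at x = 49 to 82 mm either side. A half turn about z makes no difference.
- crown (a point): Middle of the underside of the headband's crown, 136 mm above the ear defenders' origin, same axes. The crown is a stiff flat bar 50 mm long (x), 24 mm wide (y), 14 mm thick, its top 150 mm above the origin. Grip it across its 24 mm width from above, fingertips no deeper than its 14 mm, or they meet the rail's bar.
- slice_a: Round root slice, disc 60 mm in diameter and 15 mm thick, pale wood with brown bark, lying in the tray between the cups under the headband. Origin: centre of its underside; z up.
- slice_b: Round root slice like slice_a (60 mm in diameter, 15 mm thick), lying in the open in the other half of the tray. Origin: centre of its underside; z up.
- stub: Bystander: small tapered upright root offcut, 33 mm in diameter, 42 mm tall, standing in the tray between the slices near the long wall on the robot side. Origin: centre of its underside.
- tray: Fixed steel catch tray, 238 x 338 mm outside (x by y), walls 4 mm thick and 32 mm high, floor 4 mm thick. Origin: centre of its underside; x away from the robot towards the chute, y along its length. A sheet chute 200 mm wide rises outside its +x wall, at x = 110 to 203 mm, from 40 to 85 mm above the bench.
- rail: Fixed tool rail: steel bar 16 mm in diameter along its x axis, axis 142 mm above the bench, on two round posts 18 mm thick at x = -130 and +130 mm (feet 50 x 70 mm). A ring spanner, fixed on the bar at x = +88 mm, hangs to 32 mm above the bench; its ring stands up to 155 mm. Origin: on the bench under the bar's middle; z up.
- rail_free (a point): Middle of the free stretch of the bar, on the bar's axis, 142 mm above the bench; x along the bar (towards the spanner), z up. The stretch is free for about 95 mm either way. The bar's top is 8 mm above this point.
- basket: Fixed round white basket, 90 mm high, 156 mm in diameter at the foot and 200 mm at the rim, wall 4 mm, with a flat layer of slices in it. Origin: centre of its underside.
- basket_in (a point): Centre of the basket, on top of the layer of slices that lies in it, 17.5 mm above the bench; the rim is 72 mm higher.
- bolt: Bystander: steel bolt standing on its head (26 mm across, 10 mm high), shank 12 mm thick, 40 mm tall in all, in the tray near the long wall on the chute side. Origin: centre of its underside.
- whetstone: Bystander: grey whetstone 110 x 38 x 20 mm lying on the bench under the rail's free stretch, lengthwise below the bar. Origin: centre of its underside, x along its length.

How it is judged:
On the way, in this order (a step that is already met when the one before it is completed fails the run):
1. the ear defenders hang astride the free stretch of the rail, headband on the bar, a cup on each side (x of crown in the frame of rail_free between -0.05 and 0.05 m and y of crown in the frame of rail_free between -0.022 and 0.022 m and z of crown in the frame of rail_free between 0.003 and 0.015 m and angle between ear_defenders's own z axis and vertical below 0.3 rad and angle between the y axis of ear_defenders and the x axis of rail_free, either way round below 0.35 rad and contact force between ear_defenders and rail above 0.8 N), for 0.2 s.
2. both round slices have gone from the tray into the basket (horizontal distance between each of slice_a, slice_b and basket_in below 0.075 m and z of slice_a in the frame of basket_in between -0.01 and 0.05 m and z of slice_b in the frame of basket_in between -0.01 and 0.05 m), for 0.2 s.
At the end, for the whole second after the job is handed in: Ear defenders at rest on the bar: crown within 50 mm of the free stretch's middle along the bar, bar within 22 mm of the crown's middle, upright within 0.3 rad, square to the bar within 0.35 rad. Both slices at rest in basket, within 75 mm of its centre and 50 mm above its layer (all of step 1 and all of step 2 and linear speed of each of ear_defenders, slice_a, slice_b below 0.03 m/s); the robot touches nothing.
It fails at once if the offcut stub in the tray is moved by more than 25 mm (distance of stub from where it was at the start of the episode above 0.025 m).
It fails at once if the bolt in the tray or the whetstone under the rail is moved by more than 25 mm (distance of any of whetstone, bolt from where it was at the start of the episode above 0.025 m).
It fails at once if the ear defenders are tipped by more than 0.9 rad (angle between ear_defenders's own z axis and vertical above 0.9 rad).
It fails at once if the ear defenders are slammed or dropped onto the rail with more than 90 N (contact force between ear_defenders and rail above 90 N).
It also fails if it takes over 72 s, if anything falls off the work surface, if the arm or the gripper's body presses on something with over 40 N, if the wrist force passes 120 N, or if a joint passes its speed limit or range.

## Working session

There is one attempt and no reset: what is moved stays moved. The work goes in short steps, Python scripts to look and compute and a tool call to move; the robot and the scene stay as the last step left them, time stands still between calls to the robot, and variables do not carry over. Pictures are saved under pics/ and viewed, at most 10 in all, crops included, and the job is handed in when it is done.

Besides the shell and the picture viewer there is one more tool, called after "Call:" as name(argument=value, ...) on one line, values as JSON. send_rows: Moves the arm, as the interface text tells. Shifts and turns lie within -1 to 1; 1 stands for 0.5 m of shift or 1.5 rad of turn. Its arguments: {"type":"object","properties":{"increments":{"type":"array","items":{"type":"object","properties":{"claw":{"type":"number"},"dx":{"type":"number"},"dy":{"type":"number"},"dz":{"type":"number"},"yaw":{"type":"number"}}}}},"required":["increments"]}

```bash
mkdir -p pics
cat > h.py <<'E'
import numpy as np, cv2
from plant import manip
def save(n,f):
    im=manip.grab_frame(n); cv2.imwrite(f'pics/{f}.png',im[:,:,::-1]); return im
def ray(n,uv):
    p=manip.camera_params(n);K=np.array(p['camera_matrix']);E=np.array(p['extrinsics'])
    uv=np.array(uv,float).reshape(-1,1,2)
    xy=cv2.undistortPoints(uv,K,np.array([p['k1'],0,0,0,0.]))[:,0]
    d=np.c_[xy,np.ones(len(xy))]@E[:3,:3]
    return -E[:3,:3].T@E[:3,3],d
def onplane(n,uv,z):
    o,d=ray(n,uv); return o+d*((z-o[2])/d[:,2])[:,None]
E
python3 - <<'E'
from h import *
s=manip.state();print(s)
for n in('top','scene'):
    save(n,n+'0');print(n,manip.camera_params(n))
print(manip.camera_params('wrist'))
E
```

```text
{'time': 0.0, 'joint_pos': array([ 1.09502268e+00,  5.33133215e-02,  1.61434172e+00, -4.65618643e-05,
        1.47600303e+00, -1.18969063e-01]), 'joint_vel': array([-5.84509950e-04, -8.97188070e-04,  8.41697262e-05, -6.29383655e-04,
       -1.02396443e-03,  2.38682639e-04]), 'joint_efforts': array([-5.16854889e-04, -3.93680978e+01, -3.70179927e+01, -1.77190377e-04,
        7.23450183e-03, -4.38232448e-06]), 'tool_pos': array([0.21799706, 0.58506039, 0.23006151]), 'tool_rot': array([-2.80434163e-04,  1.77455163e-01,  9.84128344e-01, -9.94171098e-04]), 'contact_force': array([-0.0378725 ,  0.22840296, -0.17485904]), 'ft_torque': array([ 0.02432626, -0.00980497,  0.01119947]), 'grasp_force': 0.0, 'gripper_width': 1.000033641271104}
top {'camera_matrix': array([[358.99666139,   0.        , 256.59581671],
       [  0.        , 358.99666139, 182.6722142 ],
       [  0.        ,   0.        ,   1.        ]]), 'k1': -0.02078407871189796, 'extrinsics': array([[ 0.0640934 , -0.99793823, -0.0033644 , -0.02572523],
       [-0.97784979, -0.06212936, -0.19987427,  0.56859719],
       [ 0.19925314,
[... 434 characters left out ...]
0.18673549],
       [-0.28018316, -0.44892222, -0.84850824,  1.20602909],
       [ 0.        ,  0.        ,  0.        ,  1.        ]])}
{'camera_matrix': array([[272.95447246,   0.        , 253.3870233 ],
       [  0.        , 272.95447246, 188.36952913],
       [  0.        ,   0.        ,   1.        ]]), 'k1': -0.059522232941553614, 'tool_from_camera': array([[-7.02526644e-04, -9.60314831e-01, -2.78917427e-01,
         7.16367954e-02],
       [ 9.99999725e-01, -6.07929271e-04, -4.25656285e-04,
         6.12118517e-04],
       [ 2.39201976e-04, -2.78917649e-01,  9.60314994e-01,
        -1.42701966e-01],
       [ 0.00000000e+00,  0.00000000e+00,  0.00000000e+00,
         1.00000000e+00]])}
```

View pics/top0.png

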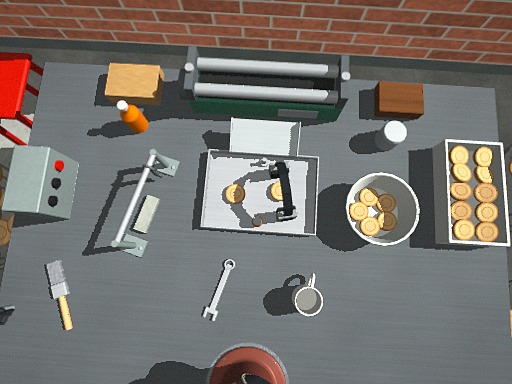

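View pics/scene0.png

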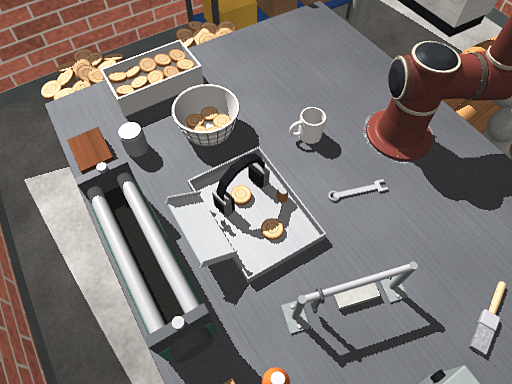

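Top picture: tray spans about (203–318, 150–236). The ear defenders are at about (285,190), with slice_a at (277,190), slice_b at (235,193), stub at (257,222) and bolt at (264,161). The rail runs (154,157)–(118,242) and the basket is at (382,209). The scene view agrees. I'll zoom in for pixel accuracy.

Run:
```python
from h import *
a=cv2.imread('pics/top0.png')[140:262,100:330]; cv2.imwrite('pics/c1.png',cv2.resize(a,None,fx=3.4,fy=3.4,interpolation=cv2.INTER_CUBIC))
a=cv2.imread('pics/scene0.png')[140:360,180:430]; cv2.imwrite('pics/c2.png',cv2.resize(a,None,fx=2.7,fy=2.7,interpolation=cv2.INTER_CUBIC))
t=cv2.imread('pics/top0.png');hsv=cv2.cvtColor(t,cv2.COLOR_BGR2HSV)
m=((hsv[...,0]>8)&(hsv[...,0]<28)&(hsv[...,1]>70)&(hsv[...,2]>60)).astype(np.uint8); m[:150]=0;m[240:]=0;m[:,:200]=0;m[:,325:]=0
n,l,st,c=cv2.connectedComponentsWithStats(m)
for i in range(1,n):
  if st[i,4]>10: print(st[i],c[i],onplane('top',[c[i]],0.019))
```

```text
[271 181  12  20 169] [276.4852071 190.8816568] [[ 0.55542938 -0.05038634  0.019     ]]
[225 184  20  20 302] [234.97682119 193.53642384] [[0.53934863 0.07417998 0.019     ]]
[252 218  11   9  32] [257.1875  222.90625] [[0.4553417  0.00164212 0.019     ]]
```

View pics/c1.png

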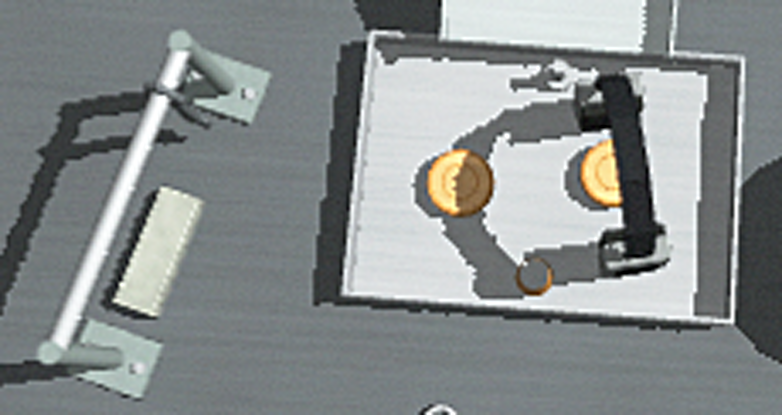

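View pics/c2.png

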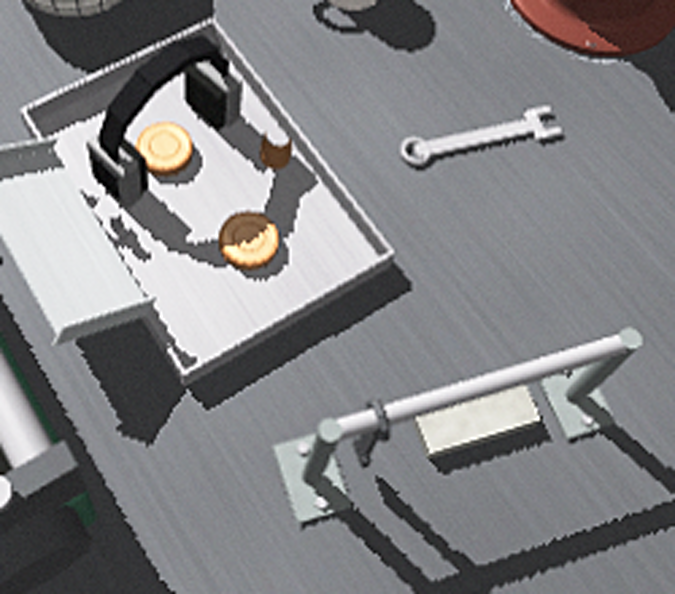

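The crops show the rail post tops at top (152.9,152.4) and (115.3,243.2), with the spanner near the far (+x) post. The headband crown is at about (286,188.5), and its cups are in a line nearly along image rows.

```bash
cat >> h.py <<'E'
def tri(a,b):
    (o1,d1),(o2,d2)=ray('top',[a]),ray('scene',[b]);d1,d2=d1[0],d2[0]
    s=np.linalg.lstsq(np.c_[d1,-d2],o2-o1,rcond=None)[0]
    p,q=o1+s[0]*d1,o2+s[1]*d2
    return (p+q)/2,np.linalg.norm(p-q)
E
python3 - <<'E'
from h import *
np.set_printoptions(precision=4,suppress=True)
c1=lambda x,y:(100+x/3.4-.35,140+y/3.4-.35)
c2=lambda x,y:(180+x/2.7-.3,140+y/2.7-.3)
A=tri(c1(180,42),c2(330,432));B=tri(c1(52,351),c2(631,338));print(A,B,np.linalg.norm(A[0]-B[0]))
for z in(.142,.15):
  P=onplane('top',[c1(180,42),c1(52,351)],z);print(z,P,np.linalg.norm(P[0]-P[1]))
print('bar edge-mid',onplane('top',[c1(150,122),c1(85,280)],.142), 'spanner',onplane('top',[c1(165,88)],.15),onplane('top',[c1(156,96)],.142))
print('whet',onplane('top',[c1(183,187),c1(203,203),c1(134,300),c1(113,303),c1(158,252)],.02))
print('crown',onplane('top',[c1(622,125),c1(632,165),c1(638,205)],.154),tri(c1(632,165),c2(162,68)))
print('tray rim',onplane('top',[c1(372,32),c1(745,58),c1(732,322),c1(343,296)],.032))
print('bolt',onplane('top',[c1(562,75)],.044),'stub',onplane('top',[c1(535,273)],.046))
# slice scene
t=cv2.imread('pics/scene0.png');hsv=cv2.cvtColor(t,cv2.COLOR_BGR2HSV)
m=((hsv[...,0]>8)&(hsv[...,0]<28)&(hsv[...,1]>70)&(hsv[...,2]>60)).astype(np.uint8); m[:170]=0;m[250:]=0;m[:,:220]=0;m[:,300:]=0
n,l,st,c=cv2.connectedComponentsWithStats(m)
for i in range(1,n):
  if st[i,4]>10: print(st[i],c[i],onplane('scene',[c[i]],0.015))
# basket rim white
t=cv2.imread('pics/top0.png')
print('basket rim',onplane('top',[(347,209),(419,209),(383,173.5),(383,244)],.09))
E
```

```text
(array([0.6177, 0.2967, 0.1492]), np.float64(0.0006446541250672943)) (array([0.3678, 0.3644, 0.1525]), np.float64(0.0014211439959881643)) 0.2588827054802859
0.142 [[0.6194 0.2993 0.142 ]
 [0.3683 0.3679 0.142 ]] 0.2603112396585855
0.15 [[0.6172 0.2967 0.15  ]
 [0.3683 0.3648 0.15  ]] 0.2581071722979476
bar edge-mid [[0.5522 0.3151 0.142 ]
 [0.4241 0.3499 0.142 ]] spanner [[0.5788 0.304  0.15  ]] [[0.5737 0.313  0.142 ]]
whet [[0.5201 0.3197 0.02  ]
 [0.5069 0.3002 0.02  ]
 [0.4179 0.3505 0.02  ]
 [0.4141 0.3686 0.02  ]
 [0.4611 0.3347 0.02  ]]
crown [[ 0.5708 -0.059   0.154 ]
 [ 0.5395 -0.0683  0.154 ]
 [ 0.5083 -0.0744  0.154 ]] (array([ 0.5459, -0.0721,  0.1351]), np.float64(0.007480015269262189))
tray rim [[ 0.6698  0.1629  0.032 ]
 [ 0.6667 -0.1727  0.032 ]
 [ 0.4316 -0.1686  0.032 ]
 [ 0.4324  0.1665  0.032 ]]
bolt [[ 0.6374 -0.0101  0.044 ]] stub [[0.4614 0.0025 0.046 ]]
[230 185  22  20 125] [240.952 196.496] [[ 0.5594 -0.0556  0.015 ]]
[235 188  12  12  63] [240.4762 193.5238] [[ 0.5556 -0.0648  0.015 ]]
[276 191  12  12 100] [281.39 196.88] [[0.463  0.0048 0.015 ]]
[261 219  22  21 319] [271.1661 228.4013] [[0.5414 0.0726 0.015 ]]
basket rim [[ 0.5035 -0.2468  0.09  ]
 [ 0.5162 -0.4486  0.09  ]
 [ 0.612  -0.3481  0.09  ]
 [ 0.4131 -0.3471  0.09  ]]
```

Measured and consistent with the given sizes:

| Thing | Measurement |
|---|---|
| Posts | 0.259 m apart |
| Rail middle | (0.493, 0.3305), axis −0.264 rad |
| rail_free | about (0.476, 0.335) |
| Basket centre | (0.511, −0.348) |
| slice_a | about (0.556, −0.06) |
| slice_b | (0.540, 0.073) |
| Crown | about (0.545, −0.07) |

Now I'll move over the crown.

Call:
send_rows(increments=[{"dx": -0.8, "dy": -0.75, "dz": -0.06, "yaw": -0.4, "claw": -1}, {"dx": -0.8, "dy": -0.75, "dz": -0.06, "yaw": -0.4, "claw": -1}, {"dx": -0.8, "dy": -0.75, "dz": -0.06, "yaw": -0.4, "claw": -1}, {"dx": -0.8, "dy": -0.75, "dz": -0.06, "yaw": -0.4, "claw": -1}, {"dx": -0.8, "dy": -0.75, "dz": -0.06, "yaw": -0.4, "claw": -1}, {"dx": -0.8, "dy": -0.75, "dz": -0.06, "yaw": -0.4, "claw": -1}, {"dx": -0.8, "dy": -0.75, "dz": -0.06, "yaw": -0.4, "claw": -1}, {"dx": -0.8, "dy": -0.75, "dz": -0.06, "yaw": -0.4, "claw": -1}, {"dx": -0.8, "dy": -0.75, "dz": -0.06, "yaw": -0.4, "claw": -1}, {"dx": -0.8, "dy": -0.75, "dz": -0.06, "yaw": -0.4, "claw": -1}])

```text
time: 1.35
tool_pos: [0.463, 0.0916, 0.2611]
tool_rot: [-0.0, -0.118, 0.993, -0.0]
contact_force: [-0.1, 0.2, -0.8]
gripper_width: 1.002
grasp_force: 0.0
```

```bash
cat >> h.py <<'E'
from scipy.spatial.transform import Rotation as Ro
def R(s): return Ro.from_quat(np.roll(s['tool_rot'],-1)).as_matrix()
def go(p,ang=None):
    "units to go to world p with tool y at world angle ang (mod pi)"
    s=manip.state();r=R(s);d=r.T@(np.array(p)-s['tool_pos'])/.5
    a=np.arctan2(r[1,1],r[0,1]);y=0 if ang is None else -((ang-a+np.pi/2)%np.pi-np.pi/2)/1.5
    print('t',round(s['time'],2),'pos',s['tool_pos'].round(4),'ang',round(a,3),'F',s['contact_force'].round(1),'w',round(s['gripper_width'],3),'gf',round(s['grasp_force'],1),'q6',round(s['joint_pos'][5],2),'-> go',d.round(4),'yaw',round(y,4))
def wray(s,uv):
    p=manip.camera_params('wrist');K=np.array(p['camera_matrix']);T=np.array(p['tool_from_camera'])
    xy=cv2.undistortPoints(np.array(uv,float).reshape(-1,1,2),K,np.array([p['k1'],0,0,0,0.]))[:,0]
    r=R(s);return s['tool_pos']+r@T[:3,3],np.c_[xy,np.ones(len(xy))]@(r@T[:3,:3]).T
def wplane(s,uv,z):
    o,d=wray(s,uv);return o+d*((z-o[2])/d[:,2])[:,None]
E
python3 -c "
from h import *
go([.545,-.07,.26],1.81)"
```

```text
t 1.35 pos [0.463  0.0916 0.2611] ang 1.808 F [-0.1  0.2 -0.8] w 1.002 gf 0.0 q6 -1.77 -> go [-0.0836 -0.3527  0.0022] yaw -0.0014
```

Call:
send_rows(increments=[{"dx": -0.08, "dy": -0.35, "dz": 0, "claw": -1}, {"dx": -0.08, "dy": -0.35, "dz": 0, "claw": -1}, {"dx": -0.08, "dy": -0.35, "dz": 0, "claw": -1}, {"dx": -0.08, "dy": -0.35, "dz": 0, "claw": -1}, {"dx": -0.08, "dy": -0.35, "dz": 0, "claw": -1}])

```text
invalid input
```

```bash
python3 -c "
from h import *
import pickle
s=manip.state();pickle.dump(s,open('s1.pkl','wb'))
im=save('wrist','w1');print(s['tool_pos'])"
```

```text
[0.46297577 0.09160151 0.2610529 ]
```

View pics/w1.png

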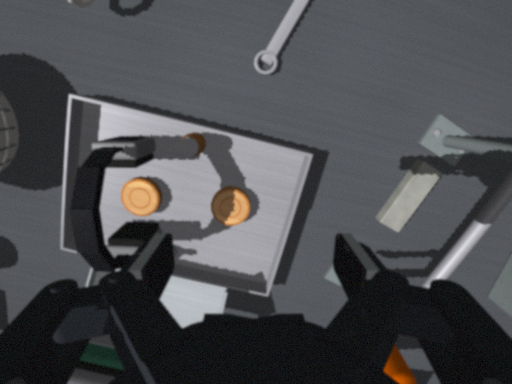

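The move was refused, presumably because a field was missing. The picture is still useful: slice_a is fully visible at (141,197), slice_b at (232,206), and the band is at left (about (90,205)).

Call:
send_rows(increments=[{"dx": -0.08, "dy": -0.35, "dz": 0, "yaw": 0, "claw": -1}, {"dx": -0.08, "dy": -0.35, "dz": 0, "yaw": 0, "claw": -1}, {"dx": -0.08, "dy": -0.35, "dz": 0, "yaw": 0, "claw": -1}, {"dx": -0.08, "dy": -0.35, "dz": 0, "yaw": 0, "claw": -1}, {"dx": -0.08, "dy": -0.35, "dz": 0, "yaw": 0, "claw": -1}])

```text
time: 2.02
tool_pos: [0.5427, -0.0641, 0.2607]
tool_rot: [-0.001, -0.122, 0.993, 0.001]
contact_force: [0.0, -0.2, -1.0]
gripper_width: 0.998
grasp_force: 0.0
```

```bash
python3 -c "
from h import *
import pickle
s=pickle.load(open('s1.pkl','rb'))
print('slices',wplane(s,[(141,197),(232,206)],.019), 'crown',wplane(s,[(90,205)],.154))
s=manip.state();pickle.dump(s,open('s2.pkl','wb'))
im=save('wrist','w2');print(s['tool_pos'])"
```

```text
slices [[ 0.55455486 -0.05854509  0.019     ]
 [ 0.53628786  0.07718095  0.019     ]] crown [[ 0.51873102 -0.06096356  0.154     ]]
[ 0.54269907 -0.06405822  0.2607465 ]
```

View pics/w2.png

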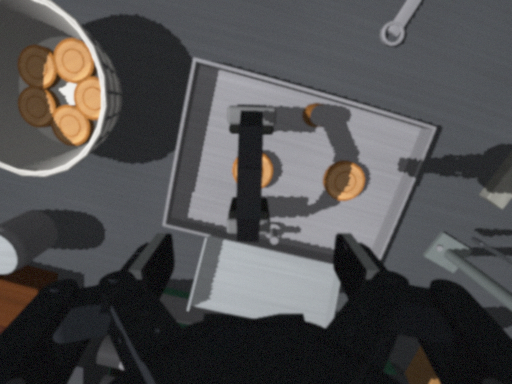

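The band is vertical in the image: axis about x=249, cups at rows 105–133 and 198–240, well between the fingers. Row widths should locate the flat crown.

```bash
python3 -c "
from h import *
import pickle
s=pickle.load(open('s2.pkl','rb'))
im=cv2.imread('pics/w2.png');g=im.max(2)
for r in range(100,246,4):
  c=np.where(g[r,215:290]<32)[0]+215
  if len(c): 
    P=wplane(s,[(c[0]-.5,r),(c[-1]+.5,r)],.154); print(r,c[0],c[-1],len(c),g[r,249],P.mean(0).round(4)[:2],round(np.linalg.norm(P[1]-P[0]),4))
"
```

```text
112 243 252 6 29 [ 0.4766 -0.0849] 0.0088
116 242 261 20 24 [ 0.4791 -0.0806] 0.0177
120 242 260 19 24 [ 0.4826 -0.0802] 0.0169
124 242 261 20 20 [ 0.4859 -0.0789] 0.0179
128 239 262 11 32 [ 0.4895 -0.079 ] 0.0215
132 242 270 10 34 [ 0.4918 -0.0733] 0.0261
136 247 252 3 35 [ 0.4966 -0.0781] 0.0054
140 241 260 9 35 [ 0.4999 -0.0764] 0.0181
144 247 250 3 29 [ 0.5039 -0.0773] 0.0036
148 242 256 5 28 [ 0.5073 -0.076 ] 0.0137
152 240 259 11 37 [ 0.5108 -0.0747] 0.0183
156 241 254 9 37 [ 0.5148 -0.0756] 0.0129
160 242 254 6 35 [ 0.5183 -0.0743] 0.012
164 240 258 9 35 [ 0.5217 -0.0725] 0.0176
168 239 259 19 25 [ 0.5254 -0.0716] 0.0196
172 252 258 3 38 [ 0.5278 -0.0652] 0.0065
176 241 241 1 36 [ 0.5347 -0.077 ] 0.0009
180 253 253 1 34 [ 0.5357 -0.0652] 0.0009
184 243 257 3 35 [ 0.5402 -0.067 ] 0.0142
188 239 257 3 34 [ 0.5445 -0.0679] 0.0181
192 249 256 3 31 [ 0.5473 -0.0628] 0.0076
196 244 256 3 35 [ 0.5518 -0.0641] 0.0125
200 233 265 12 33 [ 0.5559 -0.0641] 0.0318
204 232 266 15 25 [ 0.5599 -0.0631] 0.0339
208 231 267 17 32 [ 0.5639 -0.0622] 0.036
212 234 267 12 39 [ 0.5676 -0.0597] 0.0332
216 242 267 5 37 [ 0.5707 -0.0549] 0.0255
220 240 257 10 34 [ 0.5762 -0.0596] 0.0177
224 238 256 13 29 [ 0.5808 -0.0601] 0.0188
228 240 257 10 35 [ 0.5846 -0.0576] 0.0179
232 243 256 10 35 [ 0.5886 -0.0556] 0.014
236 241 256 14 29 [ 0.5931 -0.0555] 0.0161
240 246 254 5 35 [ 0.597 -0.053] 0.0091
```

```bash
python3 -c "
from h import *
import pickle
s=pickle.load(open('s2.pkl','rb'))
im=cv2.imread('pics/w2.png');g=im.max(2)
for r in range(138,198,4):
  m=g[r]<60; a=b=249
  while m[a-1]:a-=1
  while m[b+1]:b+=1
  P=wplane(s,[(a-.5,r),(b+.5,r)],.154); print(r,a,b,P.mean(0).round(4)[:2],round(np.linalg.norm(P[1]-P[0]),4))
# cups: top edges estimate at z
print('cupA far/near edge z.074',wplane(s,[(250,105),(250,133)],.074).round(4)); print('cupB',wplane(s,[(248,198),(248,240)],.074).round(4))
print('bolt/slices',wplane(s,[(253,170),(345,181)],.019).round(4),'rim', wplane(s,[(195,59),(438,125),(165,224)],.032).round(4))
"
python3 - <<'E'
import cv2
im=cv2.imread('pics/w2.png')[90:260,200:310];cv2.imwrite('pics/c3.png',cv2.resize(cv2.convertScaleAbs(im,alpha=2.2),None,fx=3.5,fy=3.5,interpolation=cv2.INTER_CUBIC))
E
```

```text
138 240 261 [ 0.4982 -0.0768] 0.0199
142 239 261 [ 0.5018 -0.0764] 0.0209
146 239 261 [ 0.5053 -0.0755] 0.021
150 239 261 [ 0.5089 -0.0747] 0.0211
154 239 261 [ 0.5124 -0.0738] 0.0211
158 239 260 [ 0.5162 -0.0734] 0.0203
162 239 260 [ 0.5198 -0.0725] 0.0204
166 239 260 [ 0.5234 -0.0716] 0.0205
170 238 260 [ 0.5273 -0.0711] 0.0215
174 238 260 [ 0.531  -0.0702] 0.0216
178 238 260 [ 0.5347 -0.0693] 0.0217
182 238 259 [ 0.5386 -0.0688] 0.0208
186 238 260 [ 0.5423 -0.0674] 0.0218
190 238 259 [ 0.5463 -0.0669] 0.021
194 238 260 [ 0.5501 -0.0655] 0.022
cupA far/near edge z.074 [[ 0.4692 -0.0853  0.074 ]
 [ 0.5005 -0.0776  0.074 ]]
cupB [[ 0.58   -0.0607  0.074 ]
 [ 0.6373 -0.0467  0.074 ]]
bolt/slices [[ 0.5549 -0.0604  0.019 ]
 [ 0.5381  0.0745  0.019 ]] rim [[ 0.4304 -0.1669  0.032 ]
 [ 0.429   0.1697  0.032 ]
 [ 0.6628 -0.168   0.032 ]]
```

View pics/c3.png

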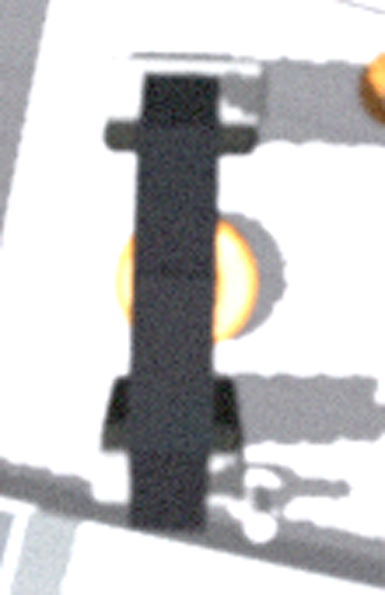

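The picture shows the band straight, its near cup's edges at rows 106–132, and a faint crease at row 168. Casting puts the crown centre at about (0.551, −0.0655), with the band axis at 0.22 rad.

```bash
python3 -c "
from h import *
go([.551,-.0655,.1415],1.791)"
```

```text
t 2.08 pos [ 0.5426 -0.0638  0.261 ] ang 1.816 F [ 0.2  0.9 -0.6] w 1.001 gf 0.0 q6 -2.07 -> go [-0.0155 -0.0075  0.239 ] yaw 0.0169
```

Call:
send_rows(increments=[{"dx": -0.016, "dy": -0.007, "dz": 0.1, "yaw": 0.017, "claw": -1}, {"dx": -0.016, "dy": -0.007, "dz": 0.17, "yaw": 0.017, "claw": -1}, {"dx": -0.016, "dy": -0.007, "dz": 0.17, "yaw": 0.017, "claw": -1}, {"dx": -0.016, "dy": -0.007, "dz": 0.17, "yaw": 0.017, "claw": -1}])

```text
time: 2.58
tool_pos: [0.5523, -0.0663, 0.1782]
tool_rot: [0.001, -0.109, 0.994, -0.0]
contact_force: [0.0, -0.4, -0.1]
gripper_width: 1.002
grasp_force: 0.0
```

```bash
python3 -c "
from h import *
go([.551,-.0655,.1415],1.791)"
```

```text
t 2.58 pos [ 0.5523 -0.0663  0.1782] ang 1.79 F [ 0.  -0.4 -0.1] w 1.002 gf 0.0 q6 -2.04 -> go [0.0024 0.0022 0.0733] yaw -0.0006
```

Call:
send_rows(increments=[{"dx": 0.002, "dy": 0.002, "dz": 0.06, "yaw": 0, "claw": -1}, {"dx": 0.002, "dy": 0.002, "dz": 0.073, "yaw": 0, "claw": -1}, {"dx": 0.002, "dy": 0.002, "dz": 0.073, "yaw": 0, "claw": -0.2}, {"dx": 0.002, "dy": 0.002, "dz": 0.073, "yaw": 0, "claw": 0.2}, {"dx": 0.002, "dy": 0.002, "dz": 0.073, "yaw": 0, "claw": 1}, {"dx": 0.002, "dy": 0.002, "dz": 0.073, "yaw": 0, "claw": 1}, {"dx": 0.002, "dy": 0.002, "dz": 0.073, "yaw": 0, "claw": 1}, {"dx": 0.002, "dy": 0.002, "dz": 0.073, "yaw": 0, "claw": 1}, {"dx": 0.002, "dy": 0.002, "dz": 0.073, "yaw": 0, "claw": 1}])

```text
time: 3.7
tool_pos: [0.5515, -0.0667, 0.141]
tool_rot: [0.001, -0.109, 0.994, -0.0]
contact_force: [2.3, -1.6, 5.6]
gripper_width: 0.265
grasp_force: 62.4
```

```bash
python3 -c "
from h import *
go([.551,-.0655,.24],1.791)"
```

```text
t 3.7 pos [ 0.5515 -0.0667  0.141 ] ang 1.788 F [ 2.3 -1.6  5.6] w 0.265 gf 62.4 q6 -2.04 -> go [-0.      0.0023 -0.1979] yaw -0.0017
```

Call:
send_rows(increments=[{"dx": 0, "dy": 0, "dz": -0.03, "yaw": 0, "claw": 1}, {"dx": 0, "dy": 0, "dz": -0.1, "yaw": 0, "claw": 1}, {"dx": 0, "dy": 0, "dz": -0.2, "yaw": 0, "claw": 1}, {"dx": 0, "dy": 0, "dz": -0.3, "yaw": 0, "claw": 1}, {"dx": 0, "dy": 0, "dz": -0.38, "yaw": 0, "claw": 1}, {"dx": 0, "dy": 0, "dz": -0.4, "yaw": 0, "claw": 1}, {"dx": 0, "dy": 0, "dz": -0.4, "yaw": 0, "claw": 1}])

```text
time: 4.58
tool_pos: [0.55, -0.0663, 0.3386]
tool_rot: [-0.001, -0.109, 0.994, 0.0]
contact_force: [-0.3, 0.3, -3.4]
gripper_width: 0.257
grasp_force: 61.5
```

```bash
python3 -c "
from h import *
go([.476,.335,.345],2.877)
save('top','t1');save('scene','s1')
a=cv2.imread('pics/top0.png')
t=cv2.imread('pics/t1.png')[120:262,180:330];u=cv2.imread('pics/s1.png')[60:270,160:340]
f=lambda x:cv2.resize(x,(400,int(400*x.shape[0]/x.shape[1])))
t,u=f(t),f(u);h=min(len(t),len(u));cv2.imwrite('pics/c4.png',np.hstack([t[:h],u[:h]]))"
```

```text
t 4.58 pos [ 0.55   -0.0663  0.3386] ang 1.789 F [-0.3  0.3 -3.4] w 0.257 gf 61.5 q6 -2.04 -> go [-0.0288  0.8156 -0.0121] yaw -0.7256
```

View pics/c4.png

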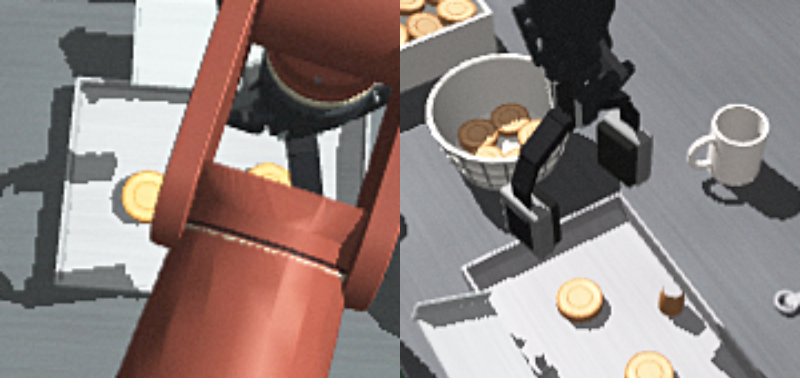

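The lift worked: the scene crop shows the ear defenders level in the grip and clear of the tray, with both slices left in place (scene crop (580,298), (650,365)). On to the rail.

Call:
send_rows(increments=[{"dx": -0.003, "dy": 0.06, "dz": -0.012, "yaw": -0.08, "claw": 1}, {"dx": -0.01, "dy": 0.15, "dz": -0.012, "yaw": -0.18, "claw": 1}, {"dx": -0.015, "dy": 0.25, "dz": -0.012, "yaw": -0.28, "claw": 1}, {"dx": -0.02, "dy": 0.35, "dz": -0.012, "yaw": -0.38, "claw": 1}, {"dx": -0.029, "dy": 0.45, "dz": -0.012, "yaw": -0.48, "claw": 1}, {"dx": -0.029, "dy": 0.55, "dz": -0.012, "yaw": -0.58, "claw": 1}, {"dx": -0.029, "dy": 0.65, "dz": -0.012, "yaw": -0.66, "claw": 1}, {"dx": -0.029, "dy": 0.74, "dz": -0.012, "yaw": -0.71, "claw": 1}, {"dx": -0.029, "dy": 0.8, "dz": -0.012, "yaw": -0.725, "claw": 1}, {"dx": -0.029, "dy": 0.815, "dz": -0.012, "yaw": -0.725, "claw": 1}, {"dx": -0.029, "dy": 0.815, "dz": -0.012, "yaw": -0.725, "claw": 1}, {"dx": -0.029, "dy": 0.815, "dz": -0.012, "yaw": -0.725, "claw": 1}])

```text
time: 6.18
tool_pos: [0.4768, 0.3336, 0.3451]
tool_rot: [-0.001, -0.607, 0.795, -0.0]
contact_force: [1.2, 0.0, -2.9]
gripper_width: 0.262
grasp_force: 61.4
```

```bash
python3 -c "
from h import *
go([.476,.335,.16],2.877)
t=save('top','t2')[90:290,50:250];u=save('scene','s2')[150:360,240:450]
f=lambda x:cv2.resize(x[:,:,::-1],(400,400))
cv2.imwrite('pics/c5.png',np.hstack([f(t),f(u)]))"
```

```text
t 6.17 pos [0.4768 0.3336 0.3451] ang 2.875 F [ 1.2  0.  -2.9] w 0.262 gf 61.4 q6 -2.39 -> go [-0.0028  0.0022  0.3701] yaw -0.0016
```

View pics/c5.png

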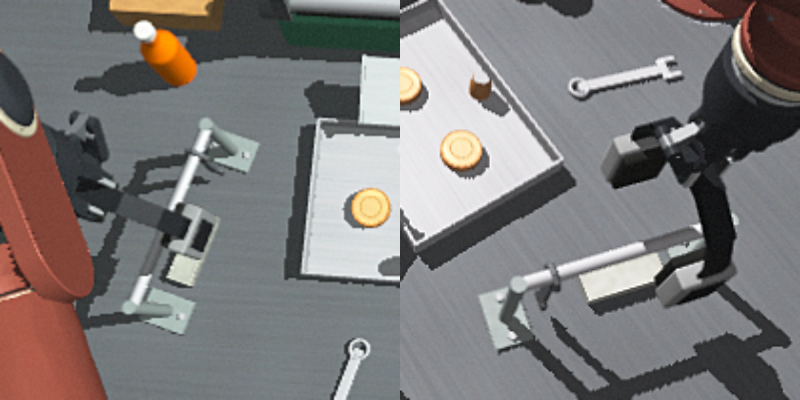

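The held defenders sit square to the bar, clear of the spanner and above the whetstone. Lower them.

Call:
send_rows(increments=[{"dx": -0.003, "dy": 0.002, "dz": 0.06, "yaw": 0, "claw": 1}, {"dx": -0.003, "dy": 0.002, "dz": 0.13, "yaw": 0, "claw": 1}, {"dx": -0.003, "dy": 0.002, "dz": 0.2, "yaw": 0, "claw": 1}, {"dx": -0.003, "dy": 0.002, "dz": 0.27, "yaw": 0, "claw": 1}, {"dx": -0.003, "dy": 0.002, "dz": 0.32, "yaw": 0, "claw": 1}, {"dx": -0.003, "dy": 0.002, "dz": 0.345, "yaw": 0, "claw": 1}, {"dx": -0.003, "dy": 0.002, "dz": 0.36, "yaw": 0, "claw": 1}, {"dx": -0.003, "dy": 0.002, "dz": 0.368, "yaw": 0, "claw": 1}, {"dx": -0.003, "dy": 0.002, "dz": 0.372, "yaw": 0, "claw": 1}, {"dx": -0.003, "dy": 0.002, "dz": 0.376, "yaw": 0, "claw": 1}, {"dx": -0.003, "dy": 0.002, "dz": 0.38, "yaw": 0, "claw": 1}])

```text
time: 7.65
tool_pos: [0.4763, 0.3365, 0.1562]
tool_rot: [0.0, -0.607, 0.795, -0.0]
contact_force: [0.7, 0.3, -2.5]
gripper_width: 0.265
grasp_force: 61.4
```

```bash
python3 -c "
from h import *
go([.476,.335,.151],2.877)"
```

```text
t 7.65 pos [0.4763 0.3365 0.1562] ang 2.876 F [ 0.7  0.3 -2.5] w 0.265 gf 61.4 q6 -2.39 -> go [ 0.003  -0.0002  0.0104] yaw -0.0007
```

Call:
send_rows(increments=[{"dx": 0.002, "dy": 0, "dz": 0.004, "yaw": 0, "claw": 1}, {"dx": 0.002, "dy": 0, "dz": 0.006, "yaw": 0, "claw": 1}, {"dx": 0.002, "dy": 0, "dz": 0.008, "yaw": 0, "claw": 1}, {"dx": 0.002, "dy": 0, "dz": 0.008, "yaw": 0, "claw": 1}])

```text
time: 8.15
tool_pos: [0.4758, 0.3353, 0.1517]
tool_rot: [-0.0, -0.607, 0.795, 0.0]
contact_force: [-0.8, 0.5, -2.7]
gripper_width: 0.266
grasp_force: 61.4
```

Call:
send_rows(increments=[{"dx": 0, "dy": 0, "dz": 0.002, "yaw": 0, "claw": 1}, {"dx": 0, "dy": 0, "dz": 0.004, "yaw": 0, "claw": 1}, {"dx": 0, "dy": 0, "dz": 0.004, "yaw": 0, "claw": 1}])

```text
time: 8.52
tool_pos: [0.476, 0.3355, 0.1509]
tool_rot: [0.0, -0.607, 0.794, -0.0]
contact_force: [-2.7, -0.6, 4.6]
gripper_width: 0.26
grasp_force: 62.3
```

Contact was felt (the vertical force went from −2.7 to +4.6 N). Release and rise.

Call:
send_rows(increments=[{"dx": 0, "dy": 0, "dz": 0.002, "yaw": 0, "claw": 0.3}, {"dx": 0, "dy": 0, "dz": 0.002, "yaw": 0, "claw": 0.1}, {"dx": 0, "dy": 0, "dz": 0.002, "yaw": 0, "claw": -0.2}, {"dx": 0, "dy": 0, "dz": 0.002, "yaw": 0, "claw": -0.4}, {"dx": 0, "dy": 0, "dz": -0.02, "yaw": 0, "claw": -0.4}, {"dx": 0, "dy": 0, "dz": -0.1, "yaw": 0, "claw": -0.4}, {"dx": 0, "dy": 0, "dz": -0.18, "yaw": 0, "claw": -0.4}, {"dx": 0, "dy": 0, "dz": -0.2, "yaw": 0, "claw": -1}])

```text
time: 9.52
tool_pos: [0.4774, 0.3362, 0.2546]
tool_rot: [0.004, -0.607, 0.795, -0.001]
contact_force: [-0.7, 0.9, 1.2]
gripper_width: 0.892
grasp_force: 0.0
```

```bash
python3 -c "
from h import *
go([.538,.0745,.2],1.8)
t=save('top','t3')[90:290,50:250];u=save('scene','s3')[150:360,240:450]
f=lambda x:cv2.resize(x[:,:,::-1],(400,400))
cv2.imwrite('pics/c6.png',np.hstack([f(t),f(u)]))"
```

```text
t 9.53 pos [0.4774 0.3362 0.2546] ang 2.876 F [-0.7  0.9  1.2] w 0.892 gf 0.0 q6 -2.39 -> go [ 0.4738 -0.2538  0.1081] yaw 0.7173
```

View pics/c6.png

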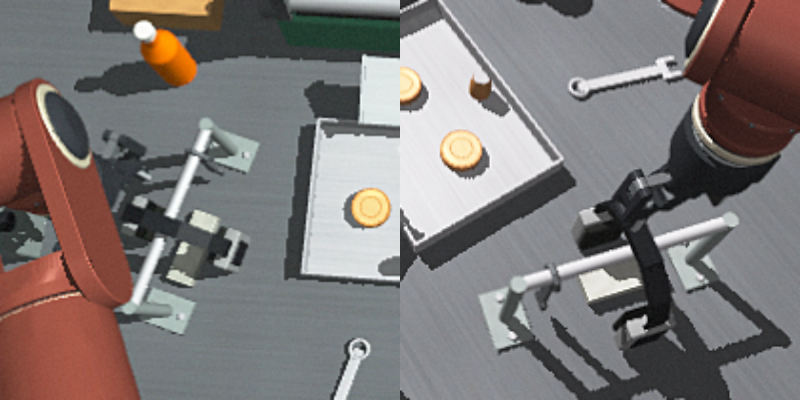

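The picture shows the ear defenders hanging level and square astride the bar in the free stretch, a cup on each side. Next, slice_b.

Call:
send_rows(increments=[{"dx": 0.1, "dy": -0.05, "dz": 0, "yaw": 0.1, "claw": -1}, {"dx": 0.2, "dy": -0.11, "dz": 0, "yaw": 0.22, "claw": -1}, {"dx": 0.31, "dy": -0.17, "dz": 0, "yaw": 0.34, "claw": -1}, {"dx": 0.42, "dy": -0.22, "dz": 0.02, "yaw": 0.46, "claw": -1}, {"dx": 0.472, "dy": -0.253, "dz": 0.08, "yaw": 0.58, "claw": -1}, {"dx": 0.472, "dy": -0.253, "dz": 0.17, "yaw": 0.7, "claw": -1}, {"dx": 0.472, "dy": -0.253, "dz": 0.27, "yaw": 0.717, "claw": -1}, {"dx": 0.472, "dy": -0.253, "dz": 0.35, "yaw": 0.717, "claw": -1}, {"dx": 0.472, "dy": -0.253, "dz": 0.35, "yaw": 0.717, "claw": -1}, {"dx": 0.472, "dy": -0.253, "dz": 0.35, "yaw": 0.717, "claw": -1}])

```text
time: 10.88
tool_pos: [0.5363, 0.0745, 0.0755]
tool_rot: [0.0, -0.115, 0.993, -0.0]
contact_force: [0.1, 0.1, 1.0]
gripper_width: 1.001
grasp_force: 0.0
```

```bash
cat > f.py <<'E'
from h import *
def slices():
    s=manip.state();im=manip.grab_frame('wrist');hsv=cv2.cvtColor(im,cv2.COLOR_RGB2HSV)
    m=((hsv[...,0]>5)&(hsv[...,0]<28)&(hsv[...,1]>90)&(hsv[...,2]>50)).astype(np.uint8)
    n,l,st,c=cv2.connectedComponentsWithStats(m)
    for i in range(1,n):
        if st[i,4]>300:
            b=st[i]; q=(b[0]+(b[2]-1)/2,b[1]+(b[3]-1)/2)
            P=wplane(s,[c[i],q,(b[0]-.5,q[1]),(b[0]+b[2]-.5,q[1])],.0165);print(b,'cen',P[0].round(4),'box',P[1].round(4),'diam',np.linalg.norm(P[3]-P[2]).round(4))
E
python3 -c "
from f import *
slices(); go([.539,.0745,.002],1.8)"
```

```text
[  43  152   73   74 4115] cen [ 0.5554 -0.0614  0.0165] box [ 0.5552 -0.0617  0.0165] diam 0.061
[ 214  169   76   73 4363] cen [0.5377 0.0741 0.0165] box [0.5374 0.074  0.0165] diam 0.0596
t 10.93 pos [0.5372 0.0745 0.0766] ang 1.801 F [0.1 0.1 0.3] w 0.998 gf 0.0 q6 -1.8 -> go [-0.0031 -0.0007  0.1492] yaw 0.0004
```

Wrist measurement: slice_b at (0.5375, 0.074) and slice_a at (0.5553, −0.0615), both with diameter about 60 mm as given.

Call:
send_rows(increments=[{"dx": -0.001, "dy": -0.001, "dz": 0.07, "yaw": 0, "claw": -1}, {"dx": -0.001, "dy": -0.001, "dz": 0.12, "yaw": 0, "claw": -1}, {"dx": -0.001, "dy": -0.001, "dz": 0.142, "yaw": 0, "claw": -1}, {"dx": -0.001, "dy": -0.001, "dz": 0.148, "yaw": 0, "claw": -1}, {"dx": -0.001, "dy": -0.001, "dz": 0.148, "yaw": 0, "claw": -0.8}, {"dx": -0.001, "dy": -0.001, "dz": 0.148, "yaw": 0, "claw": -0.5}, {"dx": -0.001, "dy": -0.001, "dz": 0.148, "yaw": 0, "claw": 0}, {"dx": -0.001, "dy": -0.001, "dz": 0.148, "yaw": 0, "claw": 0}, {"dx": -0.001, "dy": -0.001, "dz": 0.148, "yaw": 0, "claw": 0}])

```text
time: 12.05
tool_pos: [0.538, 0.0741, 0.0026]
tool_rot: [0.001, -0.115, 0.993, -0.0]
contact_force: [-0.4, -0.6, 6.3]
gripper_width: 0.669
grasp_force: 64.4
```

```bash
python3 -c "
from h import *
go([.511,-.348,.2],1.8)"
```

```text
t 12.05 pos [0.538  0.0741 0.0026] ang 1.801 F [-0.4 -0.6  6.3] w 0.669 gf 64.4 q6 -1.8 -> go [ 0.2437 -0.8099 -0.395 ] yaw 0.0003
```

Call:
send_rows(increments=[{"dx": 0, "dy": 0, "dz": -0.03, "yaw": 0, "claw": 0}, {"dx": 0, "dy": 0, "dz": -0.1, "yaw": 0, "claw": 0}, {"dx": 0, "dy": 0, "dz": -0.2, "yaw": 0, "claw": 0}, {"dx": 0.02, "dy": -0.08, "dz": -0.29, "yaw": 0, "claw": 0}, {"dx": 0.04, "dy": -0.18, "dz": -0.34, "yaw": 0, "claw": 0}, {"dx": 0.062, "dy": -0.28, "dz": -0.34, "yaw": 0, "claw": 0}, {"dx": 0.084, "dy": -0.38, "dz": -0.34, "yaw": 0, "claw": 0}, {"dx": 0.106, "dy": -0.48, "dz": -0.34, "yaw": 0, "claw": 0}, {"dx": 0.128, "dy": -0.58, "dz": -0.34, "yaw": 0, "claw": 0}, {"dx": 0.15, "dy": -0.68, "dz": -0.34, "yaw": 0, "claw": 0}, {"dx": 0.17, "dy": -0.77, "dz": -0.34, "yaw": 0, "claw": 0}, {"dx": 0.181, "dy": -0.825, "dz": -0.34, "yaw": 0, "claw": 0}, {"dx": 0.181, "dy": -0.825, "dz": -0.34, "yaw": 0, "claw": 0}, {"dx": 0.181, "dy": -0.825, "dz": -0.34, "yaw": 0, "claw": 0}])

```text
time: 13.8
tool_pos: [0.5423, -0.3475, 0.171]
tool_rot: [0.0, -0.115, 0.993, 0.0]
contact_force: [0.3, 0.0, 0.4]
gripper_width: 0.679
grasp_force: 64.1
```

```bash
python3 -c "
from h import *
go([.543,-.348,.028],1.8)"
```

```text
t 13.8 pos [ 0.5423 -0.3475  0.171 ] ang 1.801 F [0.3 0.  0.4] w 0.679 gf 64.1 q6 -2.49 -> go [-0.0012 -0.0015  0.2861] yaw 0.0005
```

Call:
send_rows(increments=[{"dx": 0, "dy": 0, "dz": 0.08, "yaw": 0, "claw": 0}, {"dx": 0, "dy": 0, "dz": 0.18, "yaw": 0, "claw": 0}, {"dx": 0, "dy": 0, "dz": 0.25, "yaw": 0, "claw": 0}, {"dx": 0, "dy": 0, "dz": 0.28, "yaw": 0, "claw": 0}, {"dx": 0, "dy": 0, "dz": 0.284, "yaw": 0, "claw": 0}, {"dx": 0, "dy": 0, "dz": 0.284, "yaw": 0, "claw": 0}])

```text
time: 14.55
tool_pos: [0.5435, -0.3488, 0.0308]
tool_rot: [0.001, -0.115, 0.993, -0.001]
contact_force: [0.5, 0.1, -0.2]
gripper_width: 0.674
grasp_force: 64.1
```

Call:
send_rows(increments=[{"dx": 0, "dy": 0, "dz": 0.005, "yaw": 0, "claw": -0.5}, {"dx": 0, "dy": 0, "dz": 0.005, "yaw": 0, "claw": -0.8}, {"dx": 0, "dy": 0, "dz": 0.005, "yaw": 0, "claw": -0.8}, {"dx": 0, "dy": 0, "dz": -0.06, "yaw": 0, "claw": -0.8}, {"dx": 0, "dy": 0, "dz": -0.16, "yaw": 0, "claw": -0.8}, {"dx": 0, "dy": 0, "dz": -0.25, "yaw": 0, "claw": -1}, {"dx": -0.03, "dy": 0.11, "dz": -0.27, "yaw": 0, "claw": -1}, {"dx": -0.06, "dy": 0.22, "dz": -0.27, "yaw": 0, "claw": -1}, {"dx": -0.09, "dy": 0.33, "dz": -0.27, "yaw": 0, "claw": -1}, {"dx": -0.12, "dy": 0.44, "dz": -0.24, "yaw": 0, "claw": -1}, {"dx": -0.154, "dy": 0.53, "dz": -0.16, "yaw": 0, "claw": -1}, {"dx": -0.154, "dy": 0.555, "dz": -0.1, "yaw": 0, "claw": -1}, {"dx": -0.154, "dy": 0.555, "dz": -0.09, "yaw": 0, "claw": -1}, {"dx": -0.154, "dy": 0.555, "dz": -0.09, "yaw": 0, "claw": -1}])

```text
time: 16.3
tool_pos: [0.5546, -0.0612, 0.0745]
tool_rot: [0.0, -0.114, 0.993, -0.0]
contact_force: [-0.3, -0.8, -0.0]
gripper_width: 1.001
grasp_force: 0.0
```

```bash
python3 -c "
from f import *
slices(); go([.5553,-.0615,.0025],1.8)"
```

```text
[ 345   76   42   48 1171] cen [ 0.4606 -0.0025  0.0165] box [ 0.4598 -0.0007  0.0165] diam 0.0304
[ 214  168   76   74 4438] cen [ 0.5548 -0.0614  0.0165] box [ 0.555  -0.0618  0.0165] diam 0.0593
t 16.35 pos [ 0.5552 -0.0616  0.0754] ang 1.799 F [ 0.5 -0.2 -0.1] w 1.0 gf 0.0 q6 -2.04 -> go [0.0002 0.0004 0.1458] yaw -0.0004
```

Call:
send_rows(increments=[{"dx": 0, "dy": 0, "dz": 0.07, "yaw": 0, "claw": -1}, {"dx": 0, "dy": 0, "dz": 0.12, "yaw": 0, "claw": -1}, {"dx": 0, "dy": 0, "dz": 0.14, "yaw": 0, "claw": -1}, {"dx": 0, "dy": 0, "dz": 0.145, "yaw": 0, "claw": -1}, {"dx": 0, "dy": 0, "dz": 0.145, "yaw": 0, "claw": -0.8}, {"dx": 0, "dy": 0, "dz": 0.145, "yaw": 0, "claw": -0.5}, {"dx": 0, "dy": 0, "dz": 0.145, "yaw": 0, "claw": 0}, {"dx": 0, "dy": 0, "dz": 0.145, "yaw": 0, "claw": 0}, {"dx": 0, "dy": 0, "dz": 0.145, "yaw": 0, "claw": 0}])

```text
time: 17.48
tool_pos: [0.5556, -0.0608, 0.0032]
tool_rot: [0.001, -0.115, 0.993, -0.001]
contact_force: [-1.6, 0.7, 5.8]
gripper_width: 0.674
grasp_force: 64.6
```

```bash
python3 -c "
from h import *
go([.477,-.348,.171],1.8)"
```

```text
t 17.48 pos [ 0.5556 -0.0608  0.0032] ang 1.801 F [-1.6  0.7  5.8] w 0.674 gf 64.6 q6 -2.04 -> go [ 0.283  -0.5239 -0.3356] yaw 0.0004
```

Call:
send_rows(increments=[{"dx": 0, "dy": 0, "dz": -0.03, "yaw": 0, "claw": 0}, {"dx": 0, "dy": 0, "dz": -0.1, "yaw": 0, "claw": 0}, {"dx": 0, "dy": 0, "dz": -0.2, "yaw": 0, "claw": 0}, {"dx": 0.03, "dy": -0.06, "dz": -0.29, "yaw": 0, "claw": 0}, {"dx": 0.08, "dy": -0.15, "dz": -0.336, "yaw": 0, "claw": 0}, {"dx": 0.13, "dy": -0.24, "dz": -0.336, "yaw": 0, "claw": 0}, {"dx": 0.18, "dy": -0.33, "dz": -0.336, "yaw": 0, "claw": 0}, {"dx": 0.23, "dy": -0.42, "dz": -0.336, "yaw": 0, "claw": 0}, {"dx": 0.27, "dy": -0.5, "dz": -0.336, "yaw": 0, "claw": 0}, {"dx": 0.283, "dy": -0.524, "dz": -0.336, "yaw": 0, "claw": 0}, {"dx": 0.283, "dy": -0.524, "dz": -0.336, "yaw": 0, "claw": 0}, {"dx": 0.283, "dy": -0.524, "dz": -0.336, "yaw": 0, "claw": 0}])

```text
time: 18.98
tool_pos: [0.4763, -0.3465, 0.1693]
tool_rot: [0.0, -0.115, 0.993, 0.0]
contact_force: [-0.5, 0.7, -0.7]
gripper_width: 0.674
grasp_force: 64.1
```

Call:
send_rows(increments=[{"dx": 0, "dy": 0, "dz": 0.08, "yaw": 0, "claw": 0}, {"dx": 0, "dy": 0, "dz": 0.18, "yaw": 0, "claw": 0}, {"dx": 0, "dy": 0, "dz": 0.25, "yaw": 0, "claw": 0}, {"dx": 0, "dy": 0, "dz": 0.28, "yaw": 0, "claw": 0}, {"dx": 0, "dy": 0, "dz": 0.284, "yaw": 0, "claw": 0}, {"dx": 0, "dy": 0, "dz": 0.284, "yaw": 0, "claw": 0}])

```text
time: 19.73
tool_pos: [0.4772, -0.3485, 0.0291]
tool_rot: [0.001, -0.115, 0.993, -0.001]
contact_force: [-0.4, -0.1, -0.9]
gripper_width: 0.675
grasp_force: 64.1
```

Release, then rise clear and move aside for the last check.

Call:
send_rows(increments=[{"dx": 0, "dy": 0, "dz": 0.005, "yaw": 0, "claw": -0.5}, {"dx": 0, "dy": 0, "dz": 0.005, "yaw": 0, "claw": -0.8}, {"dx": 0, "dy": 0, "dz": 0.005, "yaw": 0, "claw": -0.8}, {"dx": 0, "dy": 0, "dz": -0.06, "yaw": 0, "claw": -0.8}, {"dx": 0, "dy": 0, "dz": -0.16, "yaw": 0, "claw": -0.8}, {"dx": 0, "dy": 0, "dz": -0.26, "yaw": 0, "claw": -0.8}, {"dx": 0, "dy": 0, "dz": -0.36, "yaw": 0, "claw": -0.8}, {"dx": 0, "dy": 0, "dz": -0.4, "yaw": 0, "claw": -0.8}, {"dx": 0, "dy": 0, "dz": -0.4, "yaw": 0, "claw": -0.8}, {"dx": 0, "dy": 0, "dz": -0.4, "yaw": 0, "claw": -0.8}])

```text
time: 20.98
tool_pos: [0.4751, -0.347, 0.2244]
tool_rot: [-0.001, -0.115, 0.993, 0.002]
contact_force: [-0.4, 0.6, 0.7]
gripper_width: 0.9
grasp_force: 0.0
```

Run:
```python
from h import *
go([.5,-.348,.2])
s=manip.state();im=manip.grab_frame('wrist');hsv=cv2.cvtColor(im,cv2.COLOR_RGB2HSV)
g=cv2.medianBlur(cv2.cvtColor(im,cv2.COLOR_RGB2GRAY),3)
c=cv2.HoughCircles(g,cv2.HOUGH_GRADIENT,1,25,param1=100,param2=18,minRadius=20,maxRadius=40)
for x,y,r in (c[0] if c is not None else []):
    p=wplane(s,[(x,y)],.03)[0]
    if np.hypot(p[0]-.511,p[1]+.348)<.1: print('circle',x,y,'r mm',r/273*(s['tool_pos'][2]+.137-.03)*1000//1,p.round(3),hsv[int(y),int(x)])
# top: tray now empty of slices? ears: dark on rail & cups positions
t=save('top','t9');u=save('scene','s9');h=cv2.cvtColor(t,cv2.COLOR_RGB2HSV)
m=((h[...,0]>8)&(h[...,0]<28)&(h[...,1]>70)&(h[...,2]>60)).astype(np.uint8);m[:150]=0;m[245:]=0;m[:,:200]=0;m[:,430:]=0
n,l,st,cc=cv2.connectedComponentsWithStats(m)
for i in range(1,n):
    if st[i,4]>15: print('orange',st[i],onplane('top',[cc[i]],.03).round(3))
# dark blobs near rail in top, vs t0
t0=cv2.cvtColor(cv2.imread('pics/top0.png'),cv2.COLOR_BGR2RGB)
d=(np.abs(t.astype(int)-t0).max(2)>40)&(t.max(2)<60);d=d.astype(np.uint8);d[:,:90]=0;d[:,200:]=0;d[:130]=0;d[270:]=0
n,l,st,cc=cv2.connectedComponentsWithStats(d)
for i in range(1,n):
    if st[i,4]>15: print('dark',st[i],onplane('top',[cc[i]],.164).round(3),onplane('top',[cc[i]],.09).round(3))
# crown: dark where the bar used to be bright
v=[]
for k in np.linspace(-.12,.08,41):
    P=np.array([.493+k*.965,.3305-.261*k,.15]);p=manip.camera_params('top');E=np.array(p['extrinsics']);q=E[:3,:3]@P+E[:3,3]
    z=cv2.projectPoints(q.reshape(1,1,3),np.zeros(3),np.zeros(3),np.array(p['camera_matrix']),np.array([p['k1'],0,0,0,0.]))[0].ravel()
    v.append((round(float(k),3),int(t[int(z[1]+.5),int(z[0]+.5)].max())))
print(v)
```

```text
t 20.98 pos [ 0.4751 -0.347   0.2244] ang 1.8 F [-0.4  0.6  0.7] w 0.9 gf 0.0 q6 -2.56 -> go [-0.0482 -0.0135  0.0487] yaw 0
circle 251.5 214.5 r mm 35.0 [ 0.536 -0.334  0.03 ] [ 15 132 222]
circle 260.5 170.5 r mm 28.0 [ 0.475 -0.336  0.03 ] [ 17 120 234]
circle 224.5 167.5 r mm 27.0 [ 0.482 -0.381  0.03 ] [ 16 122 109]
circle 279.5 195.5 r mm 25.0 [ 0.502 -0.304  0.03 ] [ 16 121 230]
orange [ 349  188   47   48 1231] [[ 0.513 -0.334  0.03 ]]
orange [252 218  11   9  31] [[0.454 0.001 0.03 ]]
dark [113 190  27  24 309] [[0.477 0.347 0.164]] [[0.487 0.375 0.09 ]]
dark [153 204  13  18 111] [[0.452 0.256 0.164]] [[0.459 0.277 0.09 ]]
dark [166 211   8  12  45] [[0.444 0.227 0.164]] [[0.451 0.246 0.09 ]]
dark [105 223  15   4  18] [[0.414 0.374 0.164]] [[0.419 0.404 0.09 ]]
dark [147 226  19   4  21] [[0.414 0.257 0.164]] [[0.418 0.278 0.09 ]]
[(-0.12, 253), (-0.115, 250), (-0.11, 251), (-0.105, 253), (-0.1, 254), (-0.095, 246), (-0.09, 246), (-0.085, 255), (-0.08, 254), (-0.075, 248), (-0.07, 250), (-0.065, 251), (-0.06, 248), (-0.055, 249), (-0.05, 249), (-0.045, 252), (-0.04, 240), (-0.035, 255), (-0.03, 123), (-0.025, 51), (-0.02, 59), (-0.015, 58), (-0.01, 51), (-0.005, 130), (0.0, 244), (0.005, 241), (0.01, 254), (0.015, 235), (0.02, 240), (0.025, 245), (0.03, 255), (0.035, 238), (0.04, 241), (0.045, 253), (0.05, 235), (0.055, 238), (0.06, 244), (0.065, 255), (0.07, 237), (0.075, 239), (0.08, 250)]
```

The tray holds only the stub and bolt. Both slices were released inside the basket, and the band crosses the bar at −17 mm, the middle of the free stretch. Handing in.

```bash
python3 -c "
from plant import manip
print(manip.job_done())"
```

```text
the job is handed in; nothing more can be done
None
```

I hung the ear defenders on the rail's free stretch, put both slices in the basket, and handed the job in at about 21 s; the hand-in returned no verdict, and the last check was by image measurement only.

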